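# Open the air line at the bench manifold

## Task

Turn on the air for the coil test bench: on the aluminium manifold, unscrew the valve with the straight bar handle anticlockwise until it is fully open. Its stem rises as it turns, so let the hand rise with it. Leave the two other valves, with the round wheel and the star knob, as they are, and let go at the end.

Things in the scene. Friction and masses are not known exactly. Their poses are not given: they have to be found in the camera images.
- tee_grip (a point): centre of the straight steel bar handle (T-handle) of the valve to open, on its vertical turning axis, 125 mm over the table when shut. Bar 64 mm long (this point's x), 14 mm thick (y), 26 mm high (z, 13 mm above and below the point); point and axes turn and rise with it. Below: 20 mm hub, 12 mm stem, and a fixed brass body 42 mm wide, its top 31 mm under the point when shut.
- tee (a joint): turn of the bar handle, rad: 0 shut, 1.35 (77 degrees, hard stop) fully open; grows anticlockwise seen from above. Quick thread: the handle rises 14 mm per rad, 19 mm in all. Starts between 0 and 0.15, light drag of about 0.1 N m, stays where left. The manifold is a fixed aluminium bar 50 x 440 mm, 60 mm high, with three valves in a row 135 mm apart; any may be the bar-handled one.
- wheel_rim (a point): point on the rim, 28 mm off the axis, of the round spoked handwheel (66 mm wide) of a neighbour valve, no higher than 140 mm over the table; leave it alone. A low round gauge lies at the manifold's left end, below its top.
- star_rim (a point): point on a lobe, 16 mm off the axis, of the five-lobed star knob (46 mm wide) of the other neighbour valve, no higher than 150 mm over the table; leave it alone. Loose parts up to 108 mm high stand 75 mm or more from the row of valves.

How it is judged (in metres and radians):
At the end, for the whole second after the job is handed in: The bar-handled valve is open to within 10 degrees of its stop (joint above 1.17 rad, handle raised at least 12 mm) and at rest; the wheel and star valves are as they were (rim points within 12 mm of their start) (value of joint tee above 1.17 rad and velocity of joint tee below 0.05 rad/s and distance of tee_grip from where it was at the start of the episode above 0.012 m and distance of each of wheel_rim, star_rim from where it was at the start of the episode below 0.012 m); the robot touches nothing.
It fails at once if a neighbouring valve is turned (a point on its rim moves more than 12 mm) (distance of any of wheel_rim, star_rim from where it was at the start of the episode above 0.012 m).
It also fails if it takes over 29 s, if anything falls off the work surface, if the arm or the gripper's body presses on something with over 40 N, if the wrist force passes 120 N, or if a joint passes its speed limit or range.

## Robot

A 6-joint arm with a two-finger parallel gripper is mounted at the origin on the work surface. World frame = base frame: x ahead of the robot, y to its left, z up, the work surface at z = 0. Lengths are in mm, angles in rad, forces in N, time in s.
With the tool pointing down it reaches from about 350 to 725 mm from the base axis. Payload 4.3 kg.
Tool frame: the origin (TCP) lies where the fingers leave the gripper's body, on its centre line; the fingertips stand 73 mm ahead of it and the grasp point (between the pads) lies 54 mm ahead of it; x points along the fingers, z is the direction in which the jaws open and shut, and the axes are right-handed (so a half turn about x gives the same grasp; the last joint's range is limited). The gripper opens to 85 mm and grips with 20 to 120 N. Pads are 22 mm wide; open, the fingers measure 114 mm over their backs; the gripper's body (76 mm by 85 mm) begins 54 mm behind the grasp point. The pads swing forward as they close: fully open they stand 13 mm farther back than shut.
Start: joints at [-1.434, 0.377, 0.081, 1.274, 0, 1.46], TCP at [140.482, -557.605, 303.929] pointing down, gripper open.
Joint ranges: [-2.72, 2.72], [-0.84, 1.66], [-1.02, 1.22], [-1.77, 2.12], [-1.37, 1.28], [-3.14, 3.14]. Speed limits (rad/s): [2.57, 2.57, 3.14, 3.14, 3.14, 3.14].

## Interface

Orientations are given as a unit quaternion [x, y, z, w].
In Python, from station import robot gives the robot as it stands.
- The arm moves only by the tool apply_moves, never from a script. Its argument "commands" is a list of rows, each an object with "dr": the turn, a rotation vector about the tool's x, y, z in units of 6 degrees (1.0 is 6 degrees), a list of three; "offset": the shift along the tool's x, y, z in units of 50 mm (1.0 is 50 mm), a list of three; "fingers": the opening, from 0 (shut) to 1 (fully open). A call has 1 to 20 rows; each row is the pose to reach, as a shift and turn from the pose commanded when the call began, along the tool's axes at that moment; what a row does not reach only later rows make up. A row lasts 1/10 s, in which the tool goes at most 50 mm and 8.59 degrees, less where a joint would pass 70% of its speed; a pose out of reach is approached as far as the arm can. A call with a gripper value outside its range is refused whole. The fingers move at their own pace and stop on an object; "grip_force" is the grip in N (left out, the last holds). Time passes only in rows, so rows that repeat a pose let the fingers close. It gives the time, the measured TCP pose, the force and the opening at its end, in the units of the state.
- robot.sense(): the state, without advancing time (a new reading comes with each control period).
- robot.grab_frame(name): name is "scene" or "top" or "wrist"; returns the picture (400x640x3 uint8, blue, green, red); there is no depth.
- robot.camera_params(name): a dict with "fx", "fy", "cx", "cy" (pixels), "rvec" (rotation vector, rad) and "tvec" (3), from world to camera coordinates, as OpenCV has them; the wrist camera has in their place "hand_eye" (4x4, takes a point from camera to tool coordinates, whose origin is the TCP and whose axes are the tool frame's). Camera axes: x right, y down, z forward; pixel columns grow to the right and rows downward; lengths in mm; the calibration is good to about 2 mm. A picture is of the moment at which its call begins: read the wrist's pose just before it. camera_params takes no time and is no camera call.
- robot.sign_off(): hands the job in, once; it reports no verdict.
The state is a dict: "time": time; "q": joint angles; "joint_velocities": joint speeds; "joint_torque": joint torques, N m; "ee_pos": TCP position; "tool_rot": TCP orientation; "force": force on the tool from outside, world axes, zero at the start; "moment": the same for the moment, N m; "grip_width": finger opening in mm.
Only numpy, scipy, OpenCV 4.12 (cv2) and the standard library are available. Lean on these libraries where they do the work, as an engineer would, in place of code of your own. Each camera call takes 0.05 s, during which the arm holds its last target.

## Working session

There is one attempt and no reset: what is moved stays moved. The work goes in short steps, Python scripts to look and compute and a tool call to move; the robot and the scene stay as the last step left them, time stands still between calls to the robot, and variables do not carry over. Pictures are saved under pics/ and viewed, and the job is handed in when it is done.

Besides the shell and the picture viewer there is one more tool, called after ">>>" in YAML: its name, and indented under it one key for each argument. apply_moves: Moves the arm, as the interface text tells. Its arguments: {"type":"object","properties":{"commands":{"type":"array","items":{"type":"object","properties":{"dr":{"type":"array","items":{"type":"number"}},"offset":{"type":"array","items":{"type":"number"}},"fingers":{"type":"number"}}}},"grip_force":{"type":"number"}},"required":["commands"]}

```bash
mkdir -p pics
python3 - <<'E'
from station import robot
import cv2
s=robot.sense();print(s)
for n in("scene","top","wrist"):
    print(n,robot.camera_params(n)); cv2.imwrite(f"pics/{n}0.png",robot.grab_frame(n))
E
```

```text
{'time': 0.0, 'q': array([-1.43428468e+00,  3.78081050e-01,  7.95947490e-02,  1.27436941e+00,
       -2.13530491e-05,  1.46049549e+00]), 'joint_velocities': array([-0.00030364,  0.00115705,  0.00038183, -0.00045169, -0.0011114 ,
       -0.00154586]), 'joint_torque': array([ 1.84609846e-03, -4.63603914e+01,  2.69876111e+01,  2.07795046e-02,
       -1.26666014e-04,  6.44999616e-06]), 'ee_pos': array([ 140.41123903, -557.06611084,  302.93837075]), 'tool_rot': array([ 0.43515334,  0.55827071, -0.43414804,  0.55721707]), 'force': array([ 0.20074798, -0.76795688,  0.01115516]), 'moment': array([-0.00280863,  0.00394892, -0.01824624]), 'grip_width': 85.13258372221281}
scene {'fx': 426.46624271144464, 'fy': 426.46624271144464, 'cx': 318.96138662940257, 'cy': 193.92729529633675, 'rvec': array([ 1.99352561,  1.62970189, -0.57439761]), 'tvec': array([-142.05665839, -365.13060254, 1322.90643065])}
top {'fx': 397.9247845915254, 'fy': 397.9247845915254, 'cx': 331.1279047654862, 'cy': 200.17465922979153, 'rvec': array([ 1.95525673, -2.27161867,  0.22418135]), 'tvec': array([128.94542431, 590.28833   , 867.74341568])}
wrist {'fx': 319.93702134720127, 'fy': 319.93702134720127, 'cx': 314.8197808958271, 'cy': 204.97797000525037, 'hand_eye': array([[ 4.13933932e-05, -2.75543797e-01,  9.61288518e-01,
        -7.09491742e+01],
       [-3.03497646e-04, -9.61288478e-01, -2.75543773e-01,
         7.16538823e+01],
       [ 9.99999953e-01, -2.80343110e-04, -1.23417886e-04,
        -1.05982289e-01],
       [ 0.00000000e+00,  0.00000000e+00,  0.00000000e+00,
         1.00000000e+00]])}
```

View pics/scene0.png

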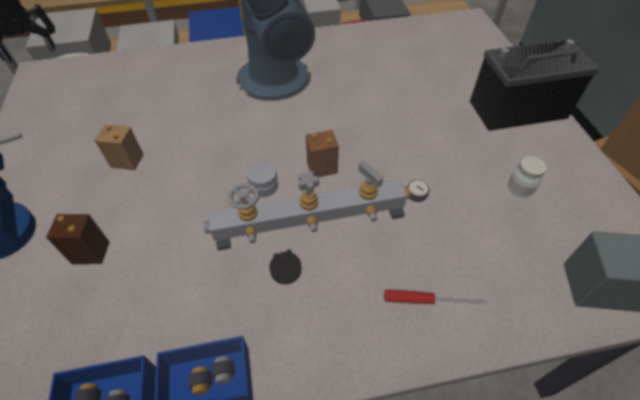

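View pics/top0.png

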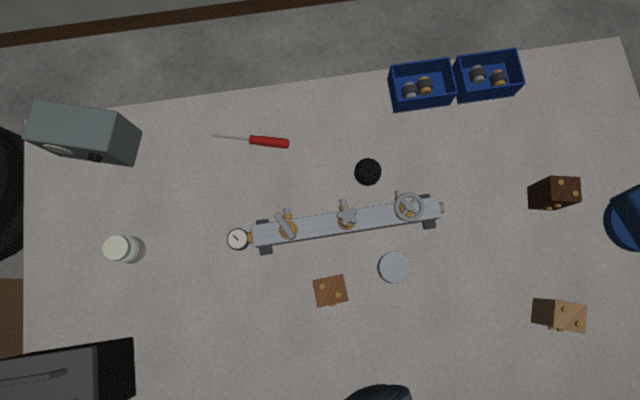

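View pics/wrist0.png

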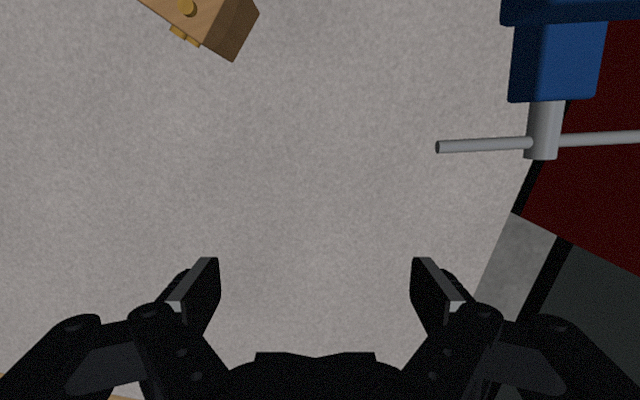

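The bar handle is the valve next to the gauge, at top (286,222) and scene (371,174). The star is in the middle and the wheel at the far end. I'll zoom in on it.

Run:
```python
import cv2,numpy as np
a=cv2.imread("pics/top0.png")[190:260,240:340]; b=cv2.imread("pics/scene0.png")[150:220,320:420]
cv2.imwrite("pics/z.png",np.vstack([cv2.resize(i,(400,280),interpolation=cv2.INTER_CUBIC) for i in(a,b)]))
```

```text
(no output)
```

View pics/z.png

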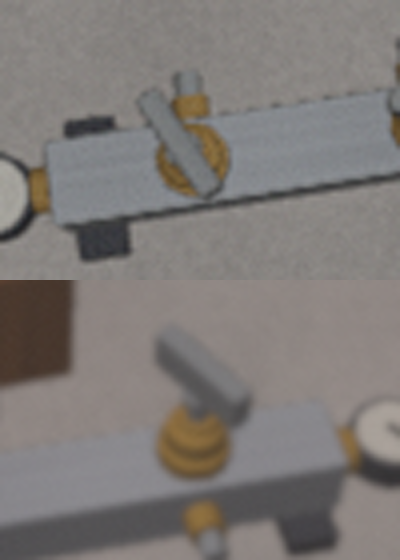

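```bash
cat > h.py <<'E'
import cv2,numpy as np
from station import robot
from scipy.spatial.transform import Rotation as R
def ray(n,u,v,s=None):
    p=robot.camera_params(n); d=np.array([(u-p['cx'])/p['fx'],(v-p['cy'])/p['fy'],1.])
    if n=='wrist':
        r=R.from_quat(s['tool_rot']).as_matrix();H=p['hand_eye']
        return r@H[:3,3]+s['ee_pos'], r@H[:3,:3]@d
    M=R.from_rotvec(p['rvec']).as_matrix()
    return -M.T@p['tvec'], M.T@d
def onz(n,u,v,z,s=None):
    o,d=ray(n,u,v,s); return o+d*(z-o[2])/d[2]
def proj(n,P,s=None):
    p=robot.camera_params(n)
    if n=='wrist':
        r=R.from_quat(s['tool_rot']).as_matrix();H=p['hand_eye']
        c=H[:3,:3].T@(r.T@(np.array(P)-s['ee_pos'])-H[:3,3])
    else: c=R.from_rotvec(p['rvec']).as_matrix()@P+p['tvec']
    return p['cx']+p['fx']*c[0]/c[2],p['cy']+p['fy']*c[1]/c[2]
E
python3 - <<'E'
from h import *
a=onz('top',277.5,213.7,138);b=onz('top',292,237.5,138)
print(a,b,np.linalg.norm(a-b),(a+b)/2,np.degrees(np.arctan2(*(a-b)[1::-1])))
print('scene c',onz('scene',370.7,173,125))
print('row', onz('top',347,214,135),onz('top',408,206,135))
s=robot.sense();print(R.from_quat(s['tool_rot']).as_matrix())
E
```

```text
[575.13943114 158.25515159 138.        ] [520.46152781 134.35665746 138.        ] 59.672532497908044 [547.80047947 146.30590452 138.        ] 23.609067468387796
scene c [547.06872642 149.81605792 125.        ]
row [553.0117676   12.58265514 135.        ] [ 550.68180694 -118.62008721  135.        ]
[[-2.53170296e-04  9.69702778e-01  2.44287655e-01]
 [ 1.49067516e-03  2.44287757e-01 -9.69701639e-01]
 [-9.99998857e-01  1.18653890e-04 -1.50735825e-03]]
```

>>> apply_moves:
  commands:
    - {"offset": [0.86, 11.33, -11.66], "dr": [-1.6, 0, 0], "fingers": 1}
    - {"offset": [0.86, 11.33, -11.66], "dr": [-1.6, 0, 0], "fingers": 1}
    - {"offset": [0.86, 11.33, -11.66], "dr": [-1.6, 0, 0], "fingers": 1}
    - {"offset": [0.86, 11.33, -11.66], "dr": [-1.6, 0, 0], "fingers": 1}
    - {"offset": [0.86, 11.33, -11.66], "dr": [-1.6, 0, 0], "fingers": 1}
    - {"offset": [0.86, 11.33, -11.66], "dr": [-1.6, 0, 0], "fingers": 1}
    - {"offset": [0.86, 11.33, -11.66], "dr": [-1.6, 0, 0], "fingers": 1}
    - {"offset": [0.86, 11.33, -11.66], "dr": [-1.6, 0, 0], "fingers": 1}
    - {"offset": [0.86, 11.33, -11.66], "dr": [-1.6, 0, 0], "fingers": 1}
    - {"offset": [0.86, 11.33, -11.66], "dr": [-1.6, 0, 0], "fingers": 1}
    - {"offset": [0.86, 11.33, -11.66], "dr": [-1.6, 0, 0], "fingers": 1}
    - {"offset": [0.86, 11.33, -11.66], "dr": [-1.6, 0, 0], "fingers": 1}
    - {"offset": [0.86, 11.33, -11.66], "dr": [-1.6, 0, 0], "fingers": 1}
    - {"offset": [0.86, 11.33, -11.66], "dr": [-1.6, 0, 0], "fingers": 1}
    - {"offset": [0.86, 11.33, -11.66], "dr": [-1.6, 0, 0], "fingers": 1}
    - {"offset": [0.86, 11.33, -11.66], "dr": [-1.6, 0, 0], "fingers": 1}
    - {"offset": [0.86, 11.33, -11.66], "dr": [-1.6, 0, 0], "fingers": 1}
    - {"offset": [0.86, 11.33, -11.66], "dr": [-1.6, 0, 0], "fingers": 1}
    - {"offset": [0.86, 11.33, -11.66], "dr": [-1.6, 0, 0], "fingers": 1}
    - {"offset": [0.86, 11.33, -11.66], "dr": [-1.6, 0, 0], "fingers": 1}

```text
time: 2.15
ee_pos: [546.7, 144.7, 260.9]
tool_rot: [0.387, 0.592, -0.387, 0.592]
force: [0.3, 0.0, -0.1]
grip_width: 85.2
```

Run:
```python
from h import *
s=robot.sense();im=robot.grab_frame('wrist');cv2.imwrite('pics/w1.png',im)
print(s['q'],s['joint_velocities'],s['ee_pos'],s['tool_rot'])
print(proj('wrist',[547.5,147,138],s))
```

```text
[ 1.46784288e-01  3.73163121e-01 -3.68002047e-02  1.16167760e+00
 -5.51901048e-04  2.87581878e+00] [-0.00603499 -0.00751226 -0.0007852  -0.00369651  0.00240314  0.0014669 ] [546.69681966 144.68309321 260.93811094] [ 0.38664598  0.59190332 -0.3873343   0.59171571]
(np.float64(311.72271191395515), np.float64(226.35109688630655))
```

View pics/w1.png

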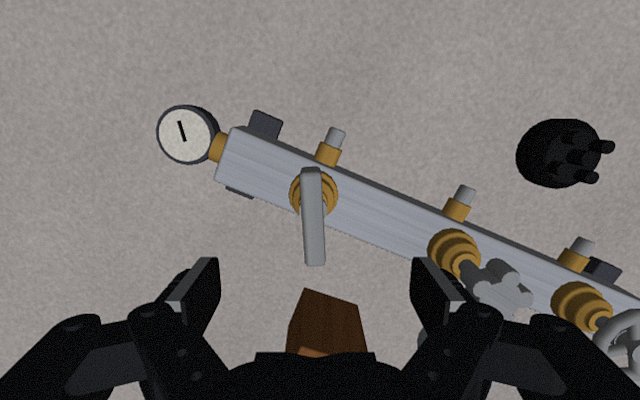

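Run:
```python
import cv2
a=cv2.imread("pics/w1.png")[155:280,270:370]
cv2.imwrite("pics/z2.png",cv2.resize(a,None,fx=5,fy=4.6,interpolation=cv2.INTER_CUBIC))
```

```text
(no output)
```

View pics/z2.png

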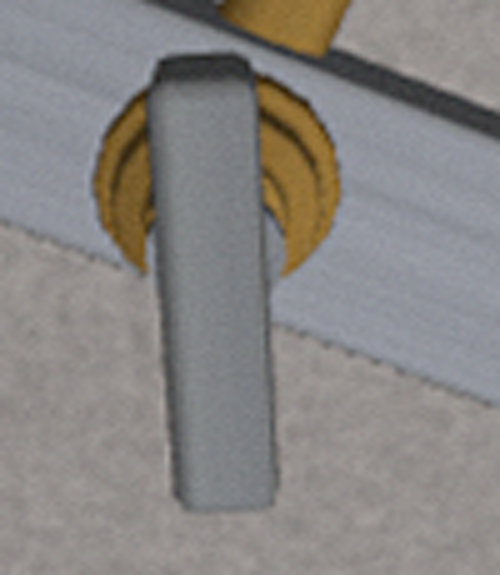

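Run:
```python
from h import *
s=robot.sense()
f=lambda u,v:onz('wrist',270+u/5,155+v/4.6,139,s)
a,b=f(204,80),f(229,507);print(a,b,np.linalg.norm(a-b),(a+b)/2,np.degrees(np.arctan2(*(a-b)[1::-1])))
print([np.linalg.norm(f(151,90)-f(257,90)),np.linalg.norm(f(183,490)-f(275,490))])
r=R.from_quat(s['tool_rot']).as_matrix();z=r[:,2];print(np.degrees(np.arctan2(z[1],z[0]))+90)
for c in((a+b)/2,np.array([547.5,147,0])):print(r.T@(c-s['ee_pos']))
```

```text
[579.69556273 161.51007041 139.        ] [523.89245974 133.73694444 139.        ] 62.332438025084265 [551.79401124 147.62350742 139.        ] 26.459465478389273
[np.float64(12.950750759001377), np.float64(12.164909277342288)]
23.625003496396843
[122.06560268   5.86892154  -0.74718842]
[261.0676883    1.76511843  -1.93305842]
```

>>> apply_moves:
  commands:
    - {"offset": [0.3, 0.09, -0.02], "dr": [-0.3, 0, 0], "fingers": 1}
    - {"offset": [0.7, 0.09, -0.02], "dr": [-0.3, 0, 0], "fingers": 1}
    - {"offset": [1.1, 0.09, -0.02], "dr": [-0.3, 0, 0], "fingers": 1}
    - {"offset": [1.4, 0.09, -0.02], "dr": [-0.3, 0, 0], "fingers": 1}
    - {"offset": [1.6, 0.09, -0.02], "dr": [-0.3, 0, 0], "fingers": 1}
    - {"offset": [1.6, 0.09, -0.02], "dr": [-0.3, 0, 0], "fingers": 1}
    - {"offset": [1.6, 0.09, -0.02], "dr": [-0.3, 0, 0], "fingers": 0.5}
    - {"offset": [1.6, 0.09, -0.02], "dr": [-0.3, 0, 0], "fingers": 0.4}
  grip_force: 30

```text
time: 3.0
ee_pos: [551.8, 148.7, 182.0]
tool_rot: [0.378, 0.598, -0.377, 0.599]
force: [-0.8, -0.4, -0.5]
grip_width: 59.0
```

>>> apply_moves:
  commands:
    - {"offset": [0, 0, 0], "dr": [0, 0, 0], "fingers": 0.3}
    - {"offset": [0, 0, 0], "dr": [0, 0, 0], "fingers": 0.3}
    - {"offset": [0, 0, 0], "dr": [0, 0, 0], "fingers": 0.3}

```text
time: 3.3
ee_pos: [551.3, 148.9, 181.2]
tool_rot: [0.377, 0.598, -0.377, 0.598]
force: [-0.2, -0.7, 0.2]
grip_width: 25.6
```

Run:
```python
from h import *
im=robot.grab_frame('wrist');cv2.imwrite('pics/w2.png',im)
```

```text
(no output)
```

View pics/w2.png

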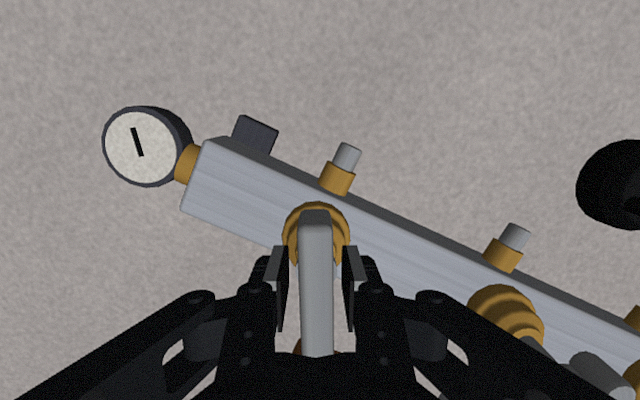

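The bar is centred between the pads and lined up with them, at about (316,285). Next I'll close, then turn in stages.

>>> apply_moves:
  commands:
    - {"offset": [0, 0, 0], "dr": [0, 0, 0], "fingers": 0}
    - {"offset": [0, 0, 0], "dr": [0, 0, 0], "fingers": 0}
    - {"offset": [0, 0, 0], "dr": [0, 0, 0], "fingers": 0}
    - {"offset": [0, 0, 0], "dr": [0, 0, 0], "fingers": 0}
    - {"offset": [0, 0, 0], "dr": [0, 0, 0], "fingers": 0}
  grip_force: 30

```text
time: 3.85
ee_pos: [551.4, 148.6, 181.1]
tool_rot: [0.377, 0.598, -0.377, 0.598]
force: [0.6, -3.2, 3.7]
grip_width: 17.9
```

>>> apply_moves:
  commands:
    - {"offset": [-0.015, 0, 0], "dr": [-0.5, 0, 0], "fingers": 0}
    - {"offset": [-0.03, 0, 0], "dr": [-1, 0, 0], "fingers": 0}
    - {"offset": [-0.045, 0, 0], "dr": [-1.5, 0, 0], "fingers": 0}
    - {"offset": [-0.06, 0, 0], "dr": [-2, 0, 0], "fingers": 0}
    - {"offset": [-0.06, 0, 0], "dr": [-2, 0, 0], "fingers": 0}

```text
time: 4.35
ee_pos: [551.2, 148.9, 183.9]
tool_rot: [0.313, 0.634, -0.313, 0.634]
force: [1.1, -2.6, 2.1]
grip_width: 17.7
```

Run:
```python
from h import *
s=robot.sense();print(s)
```

```text
{'time': 4.35, 'q': array([ 1.52715902e-01,  4.30362287e-01, -1.57115925e-01,  9.83177949e-01,
       -2.41558936e-06,  2.63933924e+00]), 'joint_velocities': array([ 0.00052165,  0.00010221, -0.00026888, -0.00112995, -0.00021952,
        0.03681849]), 'joint_torque': array([ 1.01568997e+00, -4.55970848e+01,  2.42318898e+01, -2.27134017e-02,
        5.43427784e-01, -2.80117588e-01]), 'ee_pos': array([551.1660694 , 148.87714745, 183.90867297]), 'tool_rot': array([ 0.31262374,  0.63421731, -0.31256831,  0.6342995 ]), 'force': array([ 1.14408103, -2.61961742,  2.05698875]), 'moment': array([-0.39450992, -0.03892546, -0.04111846]), 'grip_width': 17.709514886388245}
```

Run:
```python
from h import *
im=robot.grab_frame('wrist');cv2.imwrite('pics/w3.png',np.vstack([im[:, :],])[:, :]);cv2.imwrite('pics/w3z.png',cv2.resize(im[190:370,210:430],None,fx=3,fy=3))
t=robot.grab_frame('top')[180:260,230:350];cv2.imwrite('pics/t3z.png',cv2.resize(t,None,fx=5,fy=5))
```

```text
(no output)
```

View pics/w3z.png

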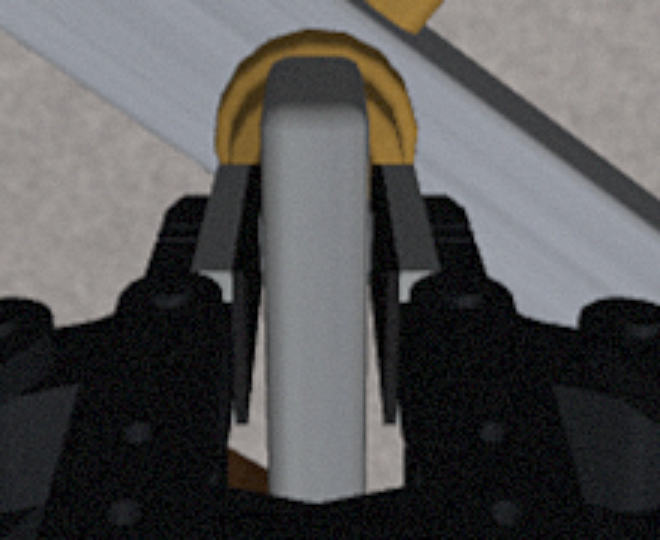

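The bar still runs straight up between the pads while the manifold has turned in view, so the handle is following the hand. I'll keep turning.

>>> apply_moves:
  commands:
    - {"offset": [-0.015, 0, 0], "dr": [-0.5, 0, 0], "fingers": 0}
    - {"offset": [-0.03, 0, 0], "dr": [-1, 0, 0], "fingers": 0}
    - {"offset": [-0.06, 0, 0], "dr": [-2, 0, 0], "fingers": 0}
    - {"offset": [-0.09, 0, 0], "dr": [-3, 0, 0], "fingers": 0}
    - {"offset": [-0.12, 0, 0], "dr": [-4, 0, 0], "fingers": 0}
    - {"offset": [-0.15, 0, 0], "dr": [-5, 0, 0], "fingers": 0}
    - {"offset": [-0.15, 0, 0], "dr": [-5, 0, 0], "fingers": 0}
  grip_force: 45

```text
time: 5.15
ee_pos: [550.5, 149.4, 191.4]
tool_rot: [0.138, 0.694, -0.137, 0.693]
force: [-2.1, 0.9, 4.3]
grip_width: 16.9
```

Run:
```python
from h import *
s=robot.sense();print(s['force'],s['moment'],s['ee_pos'],s['joint_torque'])
```

```text
[-2.09686585  0.93999464  4.34589901] [ 0.0827839   0.48287827 -0.0309236 ] [550.49740096 149.37887287 191.38755082] [ -0.57830265 -44.67305303  24.96123075  -0.94977725  -0.21709512
  -0.46477899]
```

>>> apply_moves:
  commands:
    - {"offset": [-0.015, 0, 0], "dr": [-0.5, 0, 0], "fingers": 0}
    - {"offset": [-0.045, 0, 0], "dr": [-1.5, 0, 0], "fingers": 0}
    - {"offset": [-0.075, 0, 0], "dr": [-2.5, 0, 0], "fingers": 0}
    - {"offset": [-0.105, 0, 0], "dr": [-3.5, 0, 0], "fingers": 0}
    - {"offset": [-0.12, 0, 0], "dr": [-4, 0, 0], "fingers": 0}
    - {"offset": [-0.12, 0, 0], "dr": [-4, 0, 0], "fingers": 0}

```text
time: 5.75
ee_pos: [549.8, 149.5, 197.1]
tool_rot: [-0.008, 0.708, 0.009, 0.706]
force: [-4.5, 1.3, 4.6]
grip_width: 16.5
```

Run:
```python
from h import *
s=robot.sense();print(s['force'],s['moment'],s['ee_pos'],s['joint_torque'])
r=R.from_quat(s['tool_rot']).as_matrix();z=r[:,2];print(np.degrees(np.arctan2(z[1],z[0]))+90)
im=robot.grab_frame('wrist');cv2.imwrite('pics/w4.png',im)
```

```text
[-4.5458856   1.29140426  4.55584354] [ 0.34893765  0.96685345 -0.05952514] [549.81694635 149.48513797 197.0785418 ] [ -1.53862797 -44.54016924  26.16159081  -1.94322959  -0.70633572
  -0.30788572]
91.42458559323845
```

View pics/w4.png

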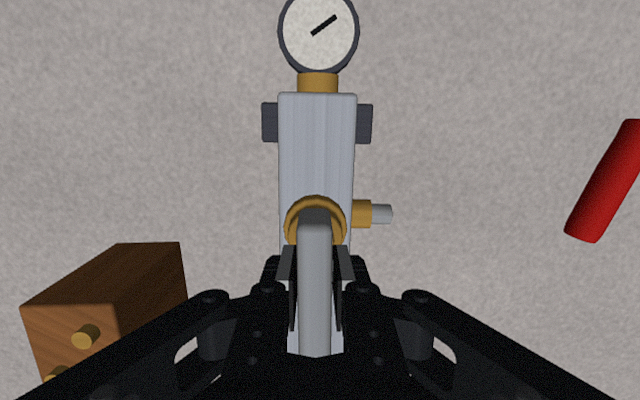

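The handle is still square in the pads, about 66° turned. The stop isn't felt yet, so I'll go on gently.

>>> apply_moves:
  commands:
    - {"offset": [-0.015, 0, 0], "dr": [-0.5, 0, 0], "fingers": 0}
    - {"offset": [-0.03, 0, 0], "dr": [-1.0, 0, 0], "fingers": 0}
    - {"offset": [-0.03, 0, 0], "dr": [-1.0, 0, 0], "fingers": 0}

```text
time: 6.1
ee_pos: [549.6, 149.5, 198.5]
tool_rot: [-0.045, 0.707, 0.047, 0.705]
force: [-6.3, 2.2, 5.4]
grip_width: 16.5
```

Run:
```python
from h import *
s=robot.sense();print(s['force'],s['moment'],s['ee_pos'],s['joint_torque'])
r=R.from_quat(s['tool_rot']).as_matrix();z=r[:,2];print(np.degrees(np.arctan2(z[1],z[0]))+90)
```

```text
[-6.25697441  2.20884377  5.43197993] [ 0.41233628  1.1354816  -0.05697275] [549.64598767 149.45703141 198.50064949] [ -1.81679841 -44.33558106  26.50130689  -2.32947685  -0.83203398
  -0.26728744]
97.4501078513447
```

>>> apply_moves:
  commands:
    - {"offset": [-0.01, 0, 0], "dr": [-0.3, 0, 0], "fingers": 0}
    - {"offset": [-0.018, 0, 0], "dr": [-0.6, 0, 0], "fingers": 0}
    - {"offset": [-0.018, 0, 0], "dr": [-0.6, 0, 0], "fingers": 0}

```text
time: 6.4
ee_pos: [549.5, 149.4, 198.7]
tool_rot: [-0.067, 0.705, 0.068, 0.703]
force: [-4.9, 3.3, 1.4]
grip_width: 16.3
```

Run:
```python
from h import *
s=robot.sense();print(s['force'],s['moment'],s['ee_pos'],s['joint_torque'])
r=R.from_quat(s['tool_rot']).as_matrix();z=r[:,2];print(np.degrees(np.arctan2(z[1],z[0]))+90)
```

```text
[-4.86975572  3.3024195   1.43598304] [ 0.4975818   0.96491398 -0.45175218] [549.52073254 149.41569831 198.73136291] [ -1.74608946 -46.54425859  27.42687821  -1.90260664  -1.02247082
  -0.52526688]
100.98593394083736
```

The moment about z jumped to -0.45 N m, which means the stop is reached. I'll release and rise.

>>> apply_moves:
  commands:
    - {"offset": [0, 0, 0], "dr": [0, 0, 0], "fingers": 0.4}
    - {"offset": [0, 0, 0], "dr": [0, 0, 0], "fingers": 0.6}
    - {"offset": [0, 0, 0], "dr": [0, 0, 0], "fingers": 0.6}
    - {"offset": [0, 0, 0], "dr": [0, 0, 0], "fingers": 0.6}
    - {"offset": [-0.3, 0, 0], "dr": [0, 0, 0], "fingers": 0.6}
    - {"offset": [-0.8, 0, 0], "dr": [0, 0, 0], "fingers": 0.6}
    - {"offset": [-1.4, 0, 0], "dr": [0, 0, 0], "fingers": 0.6}
    - {"offset": [-2, 0, 0], "dr": [0, 0, 0], "fingers": 0.6}
    - {"offset": [-2, 0, 0], "dr": [0, 0, 0], "fingers": 0.6}
    - {"offset": [-2, 0, 0], "dr": [0, 0, 0], "fingers": 0.6}

```text
time: 7.4
ee_pos: [551.8, 148.9, 300.5]
tool_rot: [-0.069, 0.703, 0.069, 0.705]
force: [-0.4, -0.1, -0.8]
grip_width: 51.5
```

Run:
```python
from h import *
s=robot.sense();print(s['force'],s['ee_pos'],s['grip_width'])
im=robot.grab_frame('wrist');cv2.imwrite('pics/w5.png',im)
r=R.from_quat(s['tool_rot']).as_matrix();z=r[:,2];print(np.degrees(np.arctan2(z[1],z[0]))+90)
t=robot.grab_frame('scene');cv2.imwrite('pics/s5.png',cv2.resize(t[130:260,190:440],None,fx=3,fy=3))
```

```text
[-0.43578046 -0.13093828 -0.83893426] [551.82379637 148.88182151 300.52278513] 51.477283846125914
101.12449786205332
```

View pics/w5.png

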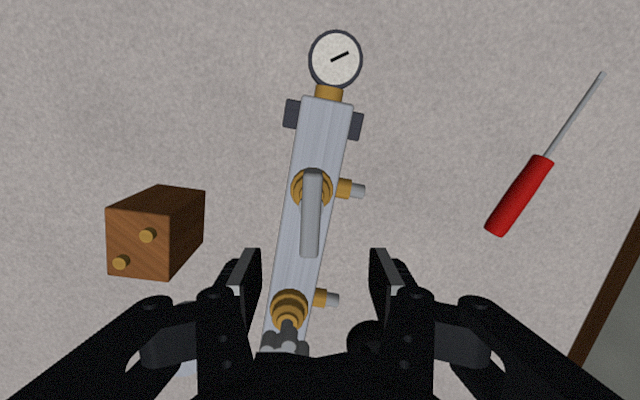

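View pics/s5.png

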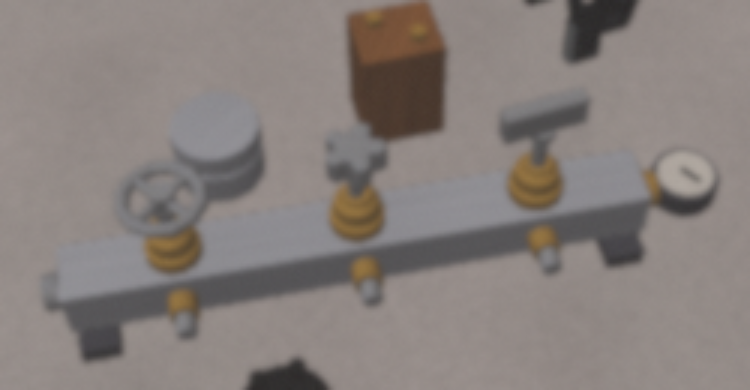

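Run:
```python
from h import *
s=robot.sense()
a,b=onz('wrist',312.5,174,157,s),onz('wrist',310,256,157,s)
print(a,b,np.linalg.norm(a-b),np.degrees(np.arctan2(*(a-b)[1::-1])),s['joint_velocities'].round(3))
print(robot.sign_off())
```

```text
[544.67447246 178.96857287 157.        ] [554.36868189 119.58968703 157.        ] 60.16502122810156 99.27231743046659 [ 0.     0.007 -0.013  0.002  0.001 -0.   ]
the job is handed in; nothing more can be done
None
```

I opened the bar-handled valve, the one beside the gauge, then let go, rose 100 mm clear and handed the job in at about 7.5 s. No verdict came back.

- **Turn:** I gripped the bar and turned it anticlockwise in stages, rising 14 mm per rad with the stem. The hand turned about 75–76°. At the end the moment about z jumped from -0.06 to -0.45 N m, which I took as the hard stop.
- **Angle check:** After release, the wrist picture put the bar at about 99°, against 26.5° in the earlier wrist picture and 23.6° in the top view. That is a turn of 73–76°, plus whatever small opening it started with, and more than the 67° needed.
- **Rise:** The hand followed the thread up by 17.6 mm. I did not measure the handle's own height separately.
- **Neighbours:** The hand stayed away from the wheel and star. They look unchanged in the last scene picture, but I did not measure their rim points.
- **Forces:** At the readings I took, forces on the tool stayed under 10 N, and they were about 1 N after release.
- **Disagreement:** While gripping, the finger opening read 16–18 mm, not the bar's 14 mm. The pads may have been partly on the hub, though in the pictures the bar followed the hand throughout.

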